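# Load the steaming carrier and hold it up level

## Task

Load the little steaming carrier: set the deep tin with the flat lid into the ring in the middle of its round tray, then stack the shallow tin with the knob centred on its lid, both properly seated and set down, not dropped. Then swing the folded wire handle upright and, holding only its wooden grip, lift the whole carrier straight up without tipping it until its feet are about 13 cm above the worktop (at least 10). Finish while holding it there, still and level, so that I can slide the pan of water under it; do not let go, and leave the jam jar and the mug alone.

Things in the scene. Friction and masses are not known exactly. Their poses are not given: they have to be found in the camera images.
- carrier: Loose steel carrier, 0.35 kg: round tray 130 mm across, rim top 17 mm up, on three feet. Origin: underside centre, z up. Floor at z = 12 mm; in its middle a locating ring 56 mm inside, 62 outside, 3.5 high. Two upright ears, 16 mm wide, at y = +/-60 mm, up to z = 70, hold the handle's hinge. Its +x and -x sides are open: reach down to the tray with one finger on each of these sides.
- carrier_seat (a point): Centre of the tray's floor inside the locating ring, 12 mm above the carrier's origin, where the underside centre of the deep tin belongs. Axes as the carrier's.
- handle (a joint): Angle of the U-shaped wire handle (5 mm wire, 0.06 kg) about its hinge, which runs along the carrier's y axis through its (0, 0, 62) mm. 0: folded to the carrier's +x side, on stops 15 degrees below level; 1.83 rad: upright over the tray; up to 3.67: over on the other side. It swings freely and falls to a side when let go.
- handle_grip (a point): Centre of the handle's wooden grip: a round bar 14 mm across, 70 mm long, parallel to the carrier's y axis, 100 mm from the hinge line; a light grip (20 N) lets it turn between the fingers. Folded it lies at about (97, 0, 36) mm of the carrier, upright at (0, 0, 162). The wire arms run at y = +/-64 mm.
- deep_tin: Loose deep round steel tin with a closed flat lid, 62 mm across, 33.5 high, about 0.24 kg. Origin: underside centre, z up. Its foot, 52 mm across, 5 high, fits the carrier's ring. The flat of the lid is at z = 30 mm, bordered by a ring 56 mm inside, 62 outside, 3.5 high, that takes the other tin's foot. Grip the wall from z = 7 to 33 mm.
- deep_tin_top (a point): Centre of the flat of the deep tin's lid, 30 mm above its origin, where the underside centre of the shallow tin belongs.
- shallow_tin: Loose shallow round steel tin, 62 mm across, about 0.14 kg; its closed lid at z = 21 mm carries a round knob (16 mm across, 15 high), so 36 mm high in all. Origin: underside centre, z up. Foot as the other's: 52 mm across, 5 high. Grip the wall (z = 7 to 21 mm) or the knob (z = 22 to 36 mm).
- jam_jar: Bystander: jam jar 62 mm across, 102 mm high. Origin: centre of its underside. To the right of it stands the tall fridge, higher than the arm, its nearest corner about 0.4 m ahead of the robot base and 0.35 m to its right: keep the arm clear of it when moving in from that side.
- mug: Bystander: grey mug standing upside down, 79 x 112 x 102 mm with its handle. Origin: centre of its underside.
- canister_tea: Fixed at the back of the worktop: round white canister with a wooden lid, 102 mm across, 140 mm high.
- canister_sugar: Fixed at the back of the worktop, right of and behind the other: the same kind of canister.
- tea_box: Fixed at the back of the worktop, left of the canisters: dark blue carton 63 x 77 x 121 mm.

How it is judged:
On the way, in this order (a step that is already met when the one before it is completed fails the run):
1. the deep tin sits in the ring of the tray, let go, with the carrier standing on the worktop (horizontal distance between deep_tin and carrier_seat below 0.005 m and z of deep_tin in the frame of carrier_seat between -0.002 and 0.002 m and angle between the z axis of deep_tin and the z axis of carrier, either way round below 0.06 rad and contact force between the fingers and deep_tin below 0.1 N and linear speed of deep_tin below 0.02 m/s and height (world z) of carrier below 0.01 m), for 0.2 s.
2. the shallow tin sits centred on the deep tin, let go, with the carrier still standing on the worktop (horizontal distance between deep_tin and carrier_seat below 0.005 m and z of deep_tin in the frame of carrier_seat between -0.002 and 0.002 m and angle between the z axis of deep_tin and the z axis of carrier, either way round below 0.06 rad and horizontal distance between shallow_tin and deep_tin_top below 0.005 m and z of shallow_tin in the frame of deep_tin_top between -0.002 and 0.002 m and angle between the z axis of shallow_tin and the z axis of deep_tin, either way round below 0.06 rad and contact force between the fingers and shallow_tin below 0.1 N and linear speed of shallow_tin below 0.02 m/s and height (world z) of carrier below 0.01 m), for 0.2 s.
3. the carrier is lifted clear by its upright handle with both tins in place (x of deep_tin in the frame of carrier_seat between -0.005 and 0.005 m and y of deep_tin in the frame of carrier_seat between -0.005 and 0.005 m and z of deep_tin in the frame of carrier_seat between -0.002 and 0.002 m and angle between the z axis of deep_tin and the z axis of carrier, either way round below 0.06 rad and x of shallow_tin in the frame of deep_tin_top between -0.005 and 0.005 m and y of shallow_tin in the frame of deep_tin_top between -0.005 and 0.005 m and z of shallow_tin in the frame of deep_tin_top between -0.002 and 0.002 m and angle between the z axis of shallow_tin and the z axis of deep_tin, either way round below 0.06 rad and height (world z) of carrier above 0.03 m and value of joint handle between 1.48 and 2.18 rad and contact force between the fingers and carrier above 1 N and distance between the grasp point and handle_grip below 0.03 m), for 0.2 s.
At the end, for the whole second after the job is handed in: The fingers hold the grip of the handle (upright within 0.35 rad) and nothing else carries the carrier; its origin is 10 to 20 cm above the worktop, tilt under 0.09 rad, slower than 0.03 m/s and 0.25 rad/s; both tins seated within 5 mm of centre and 2 mm of height, untouched by the fingers (height (world z) of carrier between 0.1 and 0.2 m and angle between carrier's own z axis and vertical below 0.09 rad and linear speed of carrier below 0.03 m/s and angular speed of carrier below 0.25 rad/s and value of joint handle between 1.48 and 2.18 rad and contact force between the fingers and carrier above 1 N and distance between the grasp point and handle_grip below 0.03 m and x of deep_tin in the frame of carrier_seat between -0.005 and 0.005 m and y of deep_tin in the frame of carrier_seat between -0.005 and 0.005 m and z of deep_tin in the frame of carrier_seat between -0.002 and 0.002 m and angle between the z axis of deep_tin and the z axis of carrier, either way round below 0.06 rad and x of shallow_tin in the frame of deep_tin_top between -0.005 and 0.005 m and y of shallow_tin in the frame of deep_tin_top between -0.005 and 0.005 m and z of shallow_tin in the frame of deep_tin_top between -0.002 and 0.002 m and angle between the z axis of shallow_tin and the z axis of deep_tin, either way round below 0.06 rad and contact force between the fingers and deep_tin below 0.1 N and contact force between the fingers and shallow_tin below 0.1 N and contact force between carrier and jam_jar below 0.1 N and contact force between carrier and mug below 0.1 N and contact force between carrier and canister_tea below 0.1 N and contact force between carrier and canister_sugar below 0.1 N and contact force between carrier and tea_box below 0.1 N); the arm keeps its last pose, push and grip.
It fails at once if a tin is dropped or thrown (moves faster than 0.5 m/s while not held) ((contact force between the fingers and deep_tin below 0.05 N and linear speed of deep_tin above 0.5 m/s and contact force between deep_tin and carrier below 0.05 N) or (contact force between the fingers and shallow_tin below 0.05 N and linear speed of shallow_tin above 0.5 m/s and contact force between shallow_tin and carrier below 0.05 N)).
It fails at once if the carrier is tipped (more than 20 degrees) (angle between carrier's own z axis and vertical above 0.35 rad).
It fails at once if the jam jar or the mug is moved more than 25 mm (distance of any of jam_jar, mug from where it was at the start of the episode above 0.025 m).
It also fails if it takes over 70 s, if anything falls off the work surface, if the arm or the gripper's body presses on something with over 40 N, if the wrist force passes 120 N, or if a joint passes its speed limit or range.

## Robot

A 7-joint arm with a two-finger parallel gripper is mounted at the origin on a cart in front of the work surface, level with it; the furniture and walls round the work are solid. World frame = base frame: x ahead of the robot, y to its left, z up, the work surface at z = 0. Lengths are in m, angles in rad, forces in N, time in s.
With the tool pointing down it reaches from about 0.4 to 0.9 m from the base axis. Payload 5.5 kg.
Tool frame: the origin (TCP) lies at the very end of the fingers, on their centre line; the grasp point (between the pads) lies hold_point_z behind it (hold_point_z is the distance from the TCP to the grasp point, in m); z points along the fingers, y is the line along which they close (so a half turn about z gives the same grasp; the last joint's range is limited). The gripper opens to 85 mm and grips with 20 to 120 N. Pads are 22 mm wide; open, the fingers measure 114 mm over their backs; the gripper's body (76 mm by 85 mm) begins 54 mm behind the grasp point. The pads swing forward as they close: fully open they stand 13 mm farther back than shut.
Start: joints at [1.403, 0.501, -0.427, 1.55, 0.221, 1.138, -0.21], TCP at [0.271, -0.591, 0.231] pointing down, gripper open.
Joint ranges: [-2.88, 2.88], [-0.31, 2.03], [-1.54, 1.56], [0.2, 2.42], [-1.41, 4.55], [0.19, 2.02], [-2.57, 2.57]. Speed limits (rad/s): [2.57, 2.57, 3.14, 3.14, 3.14, 3.14, 3.14].

## Interface

Orientations are given as a rotation vector (axis times angle).
In Python, from rig import sense, capture, camera_info, finish_job, hold_point_z gives the robot as it stands.
- The arm moves only by the shell command python3 -m jog 'ROWS' [FORCE]. ROWS is JSON, one flat list of numbers, 5 for each row, row after row: the shift along the world's x, y, z in m, then the turn about the world's z in degrees, then the opening, from -1 (shut) to 1 (fully open). In form: [x, y, z, twist, gripper, x, y, z, twist, gripper, ...]. A call has 1 to 12 rows; each row is the pose to reach, as a shift and turn from the pose commanded when the call began; what a row does not reach only later rows make up. A row lasts 1/10 s, in which the tool goes at most 50 mm and 8.59 degrees, less where a joint would pass 70% of its speed; a pose out of reach is approached as far as the arm can. A call with a gripper value outside its range is refused whole. The fingers move at their own pace and stop on an object; FORCE is the grip in N (left out, the last holds). Time passes only in rows, so rows that repeat a pose let the fingers close. It gives the time, the measured TCP pose, the force, the opening and the grip force at its end, in the units of the state.
- sense(): the state, without advancing time (a new reading comes with each control period).
- capture(name): name is "side" or "top"; returns (picture, depth): 384x512x3 uint8, blue, green, red; 384x512 float32, m along the optical axis (not along the pixel's ray), 0 where there is no reading.
- camera_info(name): a dict with "intrinsics" (3x3 intrinsics, pixels), "world_to_cam" (4x4, takes a point from world to camera coordinates). Camera axes: x right, y down, z forward; pixel columns grow to the right and rows downward; lengths in m; the calibration is good to about 2 mm. A picture is of the moment at which its call begins. camera_info takes no time and is no camera call.
- finish_job(): hands the job in; it is judged then, once.
The state is a dict: "time": time; "q": joint angles; "dq": joint speeds; "effort": joint torques, N m; "tool_pos": TCP position; "eef_rot": TCP orientation; "contact_force": force on the tool from outside, world axes, zero at the start; "wrist_torque": the same for the moment, N m; "opening": finger opening in m; "grasp_force": force on a finger pad.
Only numpy, scipy, OpenCV 4.12 (cv2) and the standard library are available. Lean on these libraries where they do the work, as an engineer would, in place of code of your own. Each camera call takes 0.05 s, during which the arm holds its last target. There are 200 camera calls.

## Working session

There is one attempt and no reset: what is moved stays moved. The work goes in short steps, Python scripts to look and compute and a shell command to move; the robot and the scene stay as the last step left them, time stands still between calls to the robot, and variables do not carry over. Pictures are saved under pics/ and viewed, at most 10 in all, crops included, and the job is handed in when it is done.

```bash
mkdir -p pics; ls; python3 - <<'E'
from rig import *
import cv2,numpy as np
for n in("side","top"):
    p,d=capture(n); cv2.imwrite(f"pics/{n}0.png",p); np.save(f"{n}0.npy",d)
    i=camera_info(n); print(n,np.round(i["intrinsics"],1).tolist(),np.round(i["world_to_cam"],3).tolist())
s=sense();print(s,hold_point_z)
E
```

```text
pics
side [[463.1, 0.0, 257.2], [0.0, 463.1, 192.3], [0.0, 0.0, 1.0]] [[-0.838, -0.545, -0.008, 0.594], [-0.337, 0.53, -0.778, 0.16], [0.428, -0.65, -0.628, 1.204], [0.0, 0.0, 0.0, 1.0]]
top [[351.5, 0.0, 256.2], [0.0, 351.5, 191.0], [0.0, 0.0, 1.0]] [[0.0, -1.0, 0.027, 0.157], [-0.999, -0.002, -0.039, 0.622], [0.039, -0.027, -0.999, 1.019], [0.0, 0.0, 0.0, 1.0]]
{'time': 0.1, 'q': array([ 1.40319548,  0.50178668, -0.42675968,  1.55134062,  0.22079181,
        1.13829421, -0.21029121]), 'dq': array([ 6.33196334e-04, -2.05615192e-03,  7.85156615e-04,  7.66922292e-05,
        4.72515145e-04, -4.17539523e-04,  1.12570234e-03]), 'effort': array([-1.09420979e-02, -5.70812953e+01, -5.83854899e+00, -2.81746638e+01,
        1.04984987e-02,  5.58511922e-03, -4.79894618e-05]), 'tool_pos': array([ 0.2711192 , -0.59007023,  0.23034041]), 'eef_rot': array([-3.06727771e+00, -6.71121641e-01,  5.11187087e-04]), 'contact_force': array([-0.58909148,  0.29591967, -0.97609017]), 'wrist_torque': array([0.03330106, 0.0206131 , 0.02744732]), 'grasp_force': 0.0, 'opening': 0.08535404289047732} 0.0187
```

View pics/top0.png

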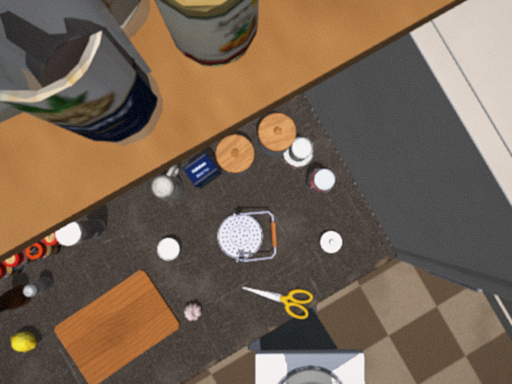

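View pics/side0.png

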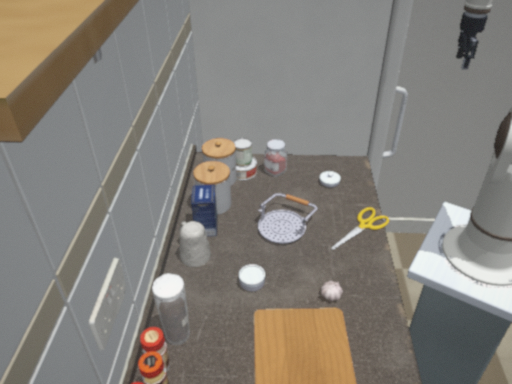

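The top view shows the carrier at about (241,237) with its handle folded right, grip at (274,235). The deep tin is at (168,249), the knobbed tin at (331,241), the jar at (321,180) and the mug at (163,186). The side view agrees: deep tin (252,277), shallow tin (329,179), carrier (283,226).

```bash
cat > h.py <<'E'
import numpy as np,cv2
from rig import *
def world(n,d):
    i=camera_info(n);K=i["intrinsics"];T=np.linalg.inv(i["world_to_cam"])
    v,u=np.mgrid[:d.shape[0],:d.shape[1]]
    c=np.stack([(u-K[0][2])/K[0][0]*d,(v-K[1][2])/K[1][1]*d,d,np.ones_like(d)],-1)
    return (c@T.T)[...,:3]
def ray(n,uv,z):
    i=camera_info(n);K=np.array(i["intrinsics"]);T=np.linalg.inv(i["world_to_cam"])
    r=T[:3,:3]@np.linalg.inv(K)@[uv[0],uv[1],1.];o=T[:3,3]
    return o+r*(z-o[2])/r[2]
def circ(p):
    A=np.c_[2*p[:,:2],np.ones(len(p))];s=np.linalg.lstsq(A,(p[:,:2]**2).sum(1),rcond=None)[0]
    return s[:2],np.sqrt(s[2]+s[0]**2+s[1]**2)
def blob(mask,uv):
    n,l=cv2.connectedComponents(mask.astype(np.uint8)); return l==l[int(uv[1]),int(uv[0])]
E
python3 - <<'E'
from h import *
for n,P in(("top",dict(deep=(168,249),shal=(331,241),car=(241,237))),("side",dict(deep=(252,274),shal=(329,179),car=(283,226)))):
    im=cv2.imread(f"pics/{n}0.png");d=np.load(f"{n}0.npy");w=world(n,d)
    print(n,"table z",np.round(np.median(w[260:280,330:350,2]) if n=="top" else np.median(w[220:240,335:350,2]),4))
    hsv=cv2.cvtColor(im,cv2.COLOR_BGR2HSV)
    for k,(u,v) in P.items():
        r=40;y,x=np.mgrid[:384,:512];near=(np.hypot(x-u,y-v)<r)
        q=w[near&(w[...,2]>0.006)&(d>0)]
        print(k,len(q),"zs",np.round(np.percentile(q[:,2],[5,25,50,75,95]),4))
        for lo,hi in((.006,.016),(.015,.025),(.024,.04),(.04,.08)):
            s=q[(q[:,2]>lo)&(q[:,2]<hi)]
            if len(s)>15:print("  ",lo,len(s),"mean",np.round(s.mean(0),4),"bb",np.round(s.min(0),3),np.round(s.max(0),3))
        if k!="car":
            m=(im.min(2)>120)&near
            m=blob(m,(u,v));c,_=cv2.findContours(m.astype(np.uint8),0,1);e=cv2.fitEllipse(max(c,key=len))
            print("  white ell",np.round(e[0],1),np.round(e[1],1),np.round(ray(n,e[0],.0335 if k=="deep" else .021),4))
    g=(hsv[...,0]>3)&(hsv[...,0]<22)&(hsv[...,1]>110)
    uv=(274,235) if n=="top" else (296,200)
    yy,xx=np.mgrid[:384,:512];g&=np.hypot(xx-uv[0],yy-uv[1])<25
    pts=np.c_[xx[g],yy[g]].astype(np.float32);rr=cv2.minAreaRect(pts)
    print("grip",g.sum(),rr,"ray z=.043",np.round(ray(n,pts.mean(0),.041),4),"depth",np.round(np.median(w[g],0),4))
    b=[np.round(ray(n,p,.041),4).tolist() for p in cv2.boxPoints(rr)];print(b)
E
python3 - <<'E'
import cv2,numpy as np
a=cv2.imread('pics/top0.png')[195:275,140:360]
cv2.imwrite('pics/crop0.png',cv2.resize(a,None,fx=3.6,fy=3.6,interpolation=2))
E
```

```text
top table z 0.0002
deep 584 zs [0.0124 0.0215 0.029  0.0312 0.0341]
   0.006 54 mean [0.4097 0.4383 0.0113] bb [0.345 0.329 0.006] [0.489 0.525 0.016]
   0.015 156 mean [0.3822 0.468  0.0206] bb [0.348 0.376 0.015] [0.489 0.499 0.025]
   0.024 392 mean [0.4566 0.4081 0.0305] bb [0.357 0.376 0.024] [0.488 0.496 0.038]
  white ell [167.8 248.9] [22.1 22.6] [0.4571 0.4075 0.0335]
shal 372 zs [0.0171 0.0198 0.0213 0.023  0.0339]
   0.015 322 mean [ 0.4771 -0.0583  0.0211] bb [ 0.448 -0.089  0.015] [ 0.506 -0.028  0.025]
   0.024 49 mean [ 0.4769 -0.0607  0.0298] bb [ 0.451 -0.087  0.024] [ 0.494 -0.038  0.038]
  white ell [330.7 241.6] [21.4 21.9] [ 0.475  -0.0582  0.021 ]
car 1867 zs [0.0092 0.0113 0.013  0.0157 0.0528]
   0.006 1422 mean [0.4927 0.2049 0.0121] bb [0.431 0.141 0.006] [0.555 0.3   0.016]
   0.015 214 mean [0.4942 0.2055 0.0167] bb [0.431 0.141 0.015] [0.555 0.268 0.024]
   0.024 69 mean [0.4988 0.1179 0.0373] bb [0.432 0.102 0.024] [0.564 0.215 0.04 ]
   0.04 254 mean [0.4943 0.1481 0.0499] bb [0.426 0.102 0.04 ] [0.564 0.22  0.073]
grip 137 ((273.36505126953125, 233.975
[... 1049 characters left out ...]
4] [14.8 21.7] [ 0.4764 -0.0553  0.021 ]
car 1505 zs [0.0086 0.0106 0.0123 0.0159 0.0525]
   0.006 1131 mean [0.4948 0.2061 0.0115] bb [0.429 0.141 0.006] [0.558 0.272 0.016]
   0.015 114 mean [0.493  0.2084 0.0168] bb [0.429 0.143 0.015] [0.556 0.272 0.025]
   0.024 134 mean [0.5012 0.1345 0.0352] bb [0.432 0.098 0.024] [0.565 0.219 0.04 ]
   0.04 175 mean [0.4935 0.1686 0.0513] bb [0.426 0.105 0.04 ] [0.563 0.223 0.07 ]
grip 77 ((296.70001220703125, 199.4000244140625), (21.187259674072266, 3.4785051345825195), 18.43494987487793) ray z=.043 [0.5    0.1143 0.041 ] depth [0.5014 0.113  0.0397]
[[0.5288, 0.1235, 0.041], [0.5337, 0.1089, 0.041], [0.4706, 0.1044, 0.041], [0.4663, 0.1188, 0.041]]
```

View pics/crop0.png

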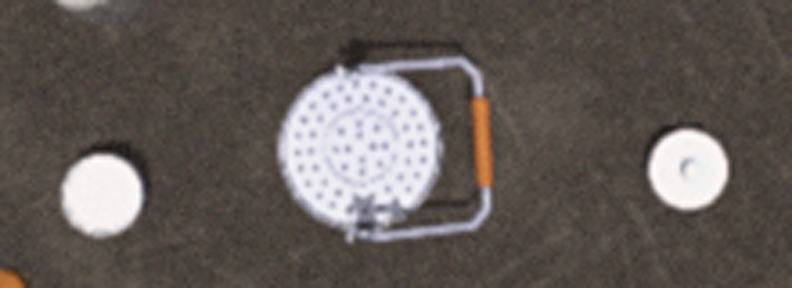

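Carrier centre is about (0.4935, 0.206) with its +x axis at -86.4°. The deep tin is at (0.457, 0.4085), the shallow tin at (0.476, -0.058). I'll go to the deep tin first, circling the base to stay clear of the fridge.

```bash
python3 -m jog '[0,0.03,0.01,0,1, 0,0.07,0.01,-2,1, 0,0.11,0.01,-4,1, 0,0.15,0.01,-6,1, 0,0.19,0.01,-8,1, 0.01,0.23,0.01,-10,1, 0.03,0.27,0.01,-12,1, 0.05,0.31,0.01,-14,1, 0.07,0.35,0.01,-16,1, 0.09,0.39,0.01,-18,1, 0.11,0.43,0.01,-20,1, 0.13,0.47,0.01,-21,1]' 40; python3 -c "
from rig import *;s=sense();print(s['q'].round(2),s['eef_rot'].round(3))"
```

```text
time: 1.3
tool_pos: [0.4017, -0.119, 0.2413]
eef_rot: [3.139, 0.099, 0.0]
contact_force: [0.8, -0.3, 0.1]
opening: 0.0855
grasp_force: 0.0
[ 0.97  0.08 -0.77  2.07  0.07  1.01 -1.34] [3.139 0.099 0.   ]
```

```bash
python3 -m jog '[0.005,0.045,0,0,1, 0.01,0.09,0,0,1, 0.015,0.135,0,0,1, 0.02,0.18,0,0,1, 0.025,0.225,0,0,1, 0.03,0.27,0,0,1, 0.035,0.315,0,0,1, 0.04,0.36,0,0,1, 0.045,0.405,0,0,1, 0.05,0.45,0,0,1, 0.055,0.495,0,0,1, 0.055,0.5275,0,0,1]' 40; python3 -c "
from h import *;s=sense();print(s['q'].round(2),s['tool_pos'],s['eef_rot'].round(3))
for n in ('top','side'):
    p,d=capture(n);cv2.imwrite(f'pics/{n}1.png',p);np.save(n+'1.npy',d);w=world(n,d)
    m=(np.hypot(w[...,0]-.4935,w[...,1]-.206)<.072)&(w[...,2]>.004)&(w[...,2]<.022)
    c,_=cv2.findContours(m.astype(np.uint8),0,1);c=max(c,key=cv2.contourArea);h=cv2.convexHull(c)
    e=cv2.fitEllipse(h);print(n,e,ray(n,e[0],.015))
"
```

```text
time: 2.5
tool_pos: [0.456, 0.4095, 0.2401]
eef_rot: [-3.139, -0.103, 0.003]
contact_force: [0.7, 0.8, -0.0]
opening: 0.0854
grasp_force: 0.0
[-0.23  0.49 -0.74  1.63  0.35  1.16 -2.56] [0.45604218 0.40954004 0.2400877 ] [-3.139e+00 -1.030e-01  3.000e-03]
top ((239.79537963867188, 235.03675842285156), (44.983551025390625, 45.26448440551758), 58.51803970336914) [0.49395257 0.20491128 0.015     ]
side ((281.9139709472656, 226.4156036376953), (33.233638763427734, 46.838157653808594), 92.14887237548828) [0.49142832 0.20885463 0.015     ]
```

```bash
python3 -m jog '[0,0,-0.03,7,1, 0,0,-0.07,14,1, 0,0,-0.11,20,1, 0,0,-0.15,20,1, 0,0,-0.19,20,1, 0,0,-0.22,20,1, 0,0,-0.235,20,1, 0,0,-0.235,20,1, 0,0,-0.235,20,0.2, 0,0,-0.235,20,0.2, 0,0,-0.235,20,0.2, 0,0,-0.235,20,0.2]' 40; python3 -m jog '[0,0,0,0,-0.2, 0,0,0,0,-0.2, 0,0,0,0,-0.2, 0,0,0,0,-0.2]' 40; python3 -c "
from h import *;s=sense();print(s['q'].round(2),s['tool_pos'],s['eef_rot'].round(3))
p,d=capture('side');cv2.imwrite('pics/side2.png',cv2.resize(p[180:330,170:370],None,fx=4,fy=4))"
```

```text
time: 3.8
tool_pos: [0.4576, 0.4083, 0.0087]
eef_rot: [-3.073, -0.644, -0.005]
contact_force: [-1.1, 0.1, 6.0]
opening: 0.0596
grasp_force: 44.4
time: 4.2
tool_pos: [0.4576, 0.4083, 0.0087]
eef_rot: [-3.073, -0.644, -0.005]
contact_force: [-1.0, -0.2, 6.4]
opening: 0.0601
grasp_force: 44.4
[-0.31  0.79 -0.64  1.77  0.64  0.79 -2.42] [0.45760075 0.40833647 0.00867608] [-3.073 -0.644 -0.005]
```

View pics/side2.png

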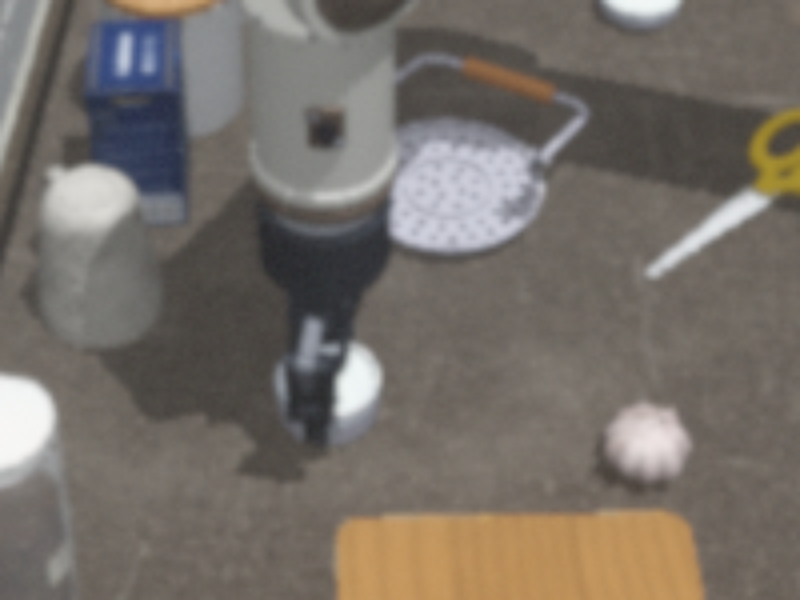

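The tin is gripped, but there is a 6 N upward push and the tool sits 4 mm high, so the tips may be on the worktop. I'll regrip a little higher.

```bash
python3 -m jog '[0,0,0,0,1, 0,0,0,0,1, 0,0,0,0,1, 0,0,0,0,1, 0,0,0.006,0,1, 0,0,0.006,0,1]' 40;  python3 -m jog '[0,0,0,0,-0.2, 0,0,0,0,-0.2, 0,0,0,0,-0.2, 0,0,0,0,-0.2, 0,0,0,0,-0.2]' 40; python3 -m jog '[0,0,0.03,0,-0.2, 0,0,0.06,0,-0.2,0,0,0.09,0,-0.2,0,0,0.09,0,-0.2]'
```

```text
time: 4.85
tool_pos: [0.4568, 0.4074, 0.0131]
eef_rot: [-3.074, -0.645, -0.001]
contact_force: [0.2, 0.1, -0.0]
opening: 0.0851
grasp_force: 0.0
time: 5.35
tool_pos: [0.4565, 0.4072, 0.0128]
eef_rot: [-3.075, -0.645, -0.001]
contact_force: [-0.9, -0.6, 4.6]
opening: 0.0603
grasp_force: 43.2
time: 5.75
tool_pos: [0.4582, 0.4091, 0.106]
eef_rot: [-3.071, -0.644, -0.009]
contact_force: [0.6, 0.6, -2.2]
opening: 0.0598
grasp_force: 45.3
```

```bash
python3 -m jog '[0.007,-0.04,0,-4,-0.2, 0.014,-0.08,0,-8,-0.2, 0.021,-0.12,0,-12,-0.2, 0.028,-0.16,0,-16,-0.2, 0.036,-0.2026,0,-20,-0.2, 0.036,-0.2026,-0.02,-20,-0.2,0.036,-0.2026,-0.045,-20,-0.2,0.036,-0.2026,-0.045,-20,-0.2,0.036,-0.2026,-0.045,-20,-0.2]'; python3 -c "
from h import *
s=sense();print(s['q'].round(2),s['tool_pos'],s['eef_rot'].round(3))
p,d=capture('side');cv2.imwrite('pics/side3.png',cv2.resize(p[150:270,210:370],None,fx=5,fy=5,interpolation=2));np.save('side3.npy',d);cv2.imwrite('pics/side3f.png',p)
p,d=capture('top');cv2.imwrite('pics/top3f.png',p);np.save('top3.npy',d)"
```

```text
time: 6.65
tool_pos: [0.4913, 0.2043, 0.0565]
eef_rot: [3.14, 0.102, -0.004]
contact_force: [0.6, 0.4, -1.6]
opening: 0.0599
grasp_force: 45.2
[ 0.05  0.59 -0.62  1.96  0.5   0.75 -2.37] [0.49129224 0.20428608 0.05648701] [ 3.14   0.102 -0.004]
```

View pics/side3.png

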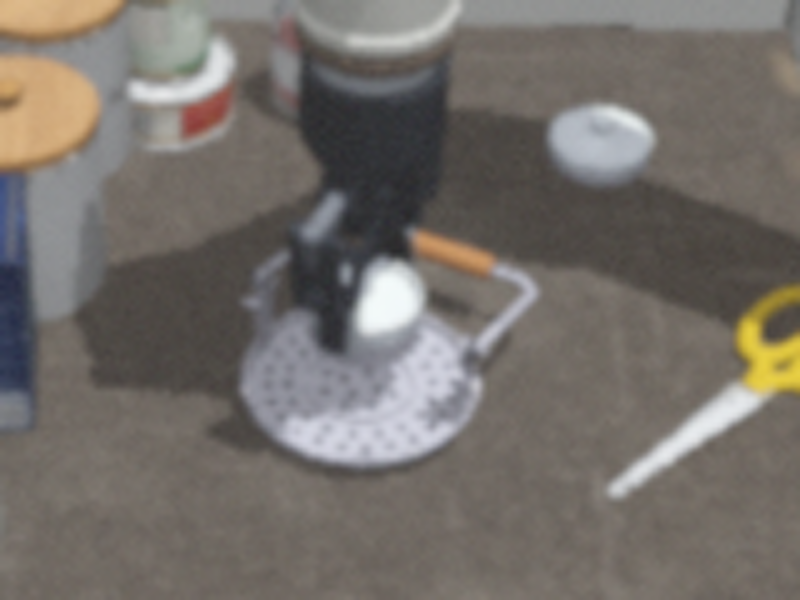

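The side view shows the tin (392,300) level and held over the tray centre (362,385). Next I'll check its offset from the carrier in that same camera.

```bash
cat > fit.py <<'E'
from h import *
from scipy.optimize import least_squares
def wallfit(n,w,im,c0,zlo,zhi,r,minb=90,sat=50):
    hsv=cv2.cvtColor(im,cv2.COLOR_BGR2HSV)
    m=(w[...,2]>zlo)&(w[...,2]<zhi)&(np.hypot(w[...,0]-c0[0],w[...,1]-c0[1])<r+.008)&(hsv[...,2]>minb)&(hsv[...,1]<sat)
    p=w[m]
    # wall points only: outer shell
    s=p[np.hypot(p[:,0]-c0[0],p[:,1]-c0[1])>r-.007]
    if len(s)<6:return None,len(s)
    f=least_squares(lambda c:np.hypot(s[:,0]-c[0],s[:,1]-c[1])-r,c0[:2],loss='soft_l1',f_scale=.001)
    return f.x,len(s)
E
python3 - <<'E'
from fit import *
# reference: deep tin on table before, known method bias
for tag,c0,zb in(("0",(.457,.4085),0.),("3",(.4913,.2043),.0437)):
  for n in("side","top"):
    im=cv2.imread(f"pics/{n}{tag}.png" if tag=="0" else f"pics/{n}3f.png");w=world(n,np.load(f"{n}{tag}.npy"))
    print(tag,n,wallfit(n,w,im,c0,zb+.008,zb+.03,.031))
    hsv=im.min(2);m=(hsv>140)&(w[...,2]>zb+.025)&(w[...,2]<zb+.04)&(np.hypot(w[...,0]-c0[0],w[...,1]-c0[1])<.04)
    print(m.sum(),w[m].min(0).round(4),w[m].max(0).round(4),w[m].mean(0).round(4))
E
```

```text
0 side (array([0.45811425, 0.40749336]), 199)
427 [0.4272 0.3777 0.0253] [0.4875 0.4395 0.0359] [0.4573 0.4086 0.0299]
0 top (array([0.46001316, 0.40962146]), 45)
373 [0.4285 0.3762 0.0251] [0.4878 0.4357 0.0377] [0.458  0.4072 0.0306]
3 side (array([0.49454236, 0.20546659]), 112)
165 [0.4624 0.172  0.0696] [0.5029 0.2383 0.0816] [0.4811 0.2004 0.0738]
3 top (None, 0)Traceback (most recent call last):
  File "<stdin>", line 8, in <module>
    return umr_minimum(a, axis, None, out, keepdims, initial, where)
ValueError: zero-size array to reduction operation minimum which has no identity
```

Tin and carrier agree within about 1 mm, so I'll lower it gently.

```bash
python3 -m jog '[0,0,-0.012,0,-0.2, 0,0,-0.022,0,-0.2, 0,0,-0.026,0,-0.2, 0,0,-0.028,0,-0.2, 0,0,-0.028,0,-0.2]'; python3 -m jog '[0,0,-0.002,0,-0.2, 0,0,-0.004,0,-0.2, 0,0,-0.006,0,-0.2, 0,0,-0.006,0,-0.2]'
```

```text
time: 7.25
tool_pos: [0.4922, 0.2043, 0.0289]
eef_rot: [3.14, 0.101, -0.001]
contact_force: [-0.6, -0.5, -1.8]
opening: 0.06
grasp_force: 45.2
time: 7.65
tool_pos: [0.4928, 0.2044, 0.0247]
eef_rot: [3.139, 0.101, 0.002]
contact_force: [-4.2, -2.2, 12.7]
opening: 0.06
grasp_force: 46.6
```

Contact came at 0.0247 where 0.0248 was predicted, so the tin is seated. Release and look.

```bash
python3 -m jog '[0,0,0.002,0,0.6, 0,0,0.002,0,1, 0,0,0.002,0,1, 0,0,0.002,0,1, 0,0,0.03,0,1, 0,0,0.07,0,1,0,0,0.11,0,1,0,-0.03,0.14,0,1,0,-0.07,0.14,0,1,-0.01,-0.11,0.14,0,1,-0.01,-0.15,0.14,0,1,-0.015,-0.19,0.14,0,1]'; python3 - <<'E'
from fit import *
for n in("side","top"):
    p,d=capture(n);cv2.imwrite(f"pics/{n}4f.png",p);np.save(f"{n}4.npy",d);w=world(n,d)
    cv2.imwrite(f"pics/{n}4.png",cv2.resize(p[190:280,190:320] if n=="top" else p[160:270,230:370],None,fx=5,fy=5,interpolation=2))
    for k,c0,zb in(("deep",(.493,.206),.012),("shal",(.4755,-.057),0)):
        print(n,k,wallfit(n,w,p,c0,zb+.008,zb+(.028 if k=="deep" else .019),.031))
        m=(p.min(2)>130)&(w[...,2]>zb+(.025 if k=="deep" else .015))&(w[...,2]<zb+(.04 if k=="deep" else .025))&(np.hypot(w[...,0]-c0[0],w[...,1]-c0[1])<.036)
        q=w[m]
        if len(q):print(m.sum(),q.min(0).round(4),q.max(0).round(4),q.mean(0).round(4),np.linalg.lstsq(np.c_[q[:,:2],np.ones(len(q))],q[:,2],rcond=None)[0].round(3))
print(sense()['tool_pos'])
E
```

```text
time: 8.85
tool_pos: [0.4775, 0.0127, 0.1635]
eef_rot: [3.14, 0.101, 0.001]
contact_force: [1.0, 0.2, -0.0]
opening: 0.0858
grasp_force: 0.0
side deep (array([0.4951384 , 0.20394795]), 127)
315 [0.4623 0.1729 0.037 ] [0.5247 0.2373 0.0493] [0.4939 0.2058 0.0417] [ 0.004 -0.005  0.041]
side shal (array([ 0.47651153, -0.05869853]), 69)
181 [ 0.4469 -0.0904  0.0156] [ 0.5057 -0.0241  0.0245] [ 0.4751 -0.0532  0.02  ] [-0.01   0.001  0.025]
top deep (array([0.49684487, 0.20800922]), 18)
376 [0.4658 0.1728 0.0374] [0.5248 0.232  0.0484] [0.4951 0.2029 0.0427] [ 0.011 -0.007  0.038]
top shal (array([ 0.47169262, -0.05702776]), 15)
96 [ 0.4799 -0.0861  0.0167] [ 0.5058 -0.0297  0.0247] [ 0.494  -0.0562  0.021 ] [-0.022 -0.011  0.031]
[0.47647156 0.00745316 0.16266879]
```

View pics/side4.png

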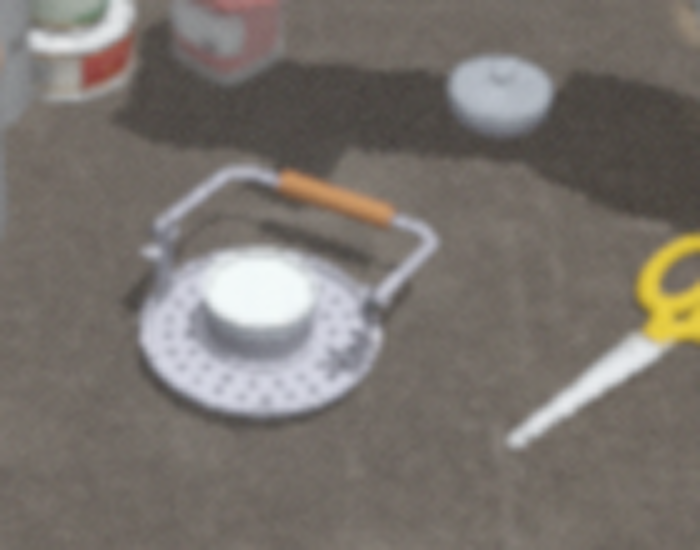

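The deep tin sits flat and centred: lid at z 0.0417, no tilt. In the crop it is at (258,295) inside the tray. Now the shallow tin at about (0.4765, -0.058).

```bash
python3 -m jog '[0,-0.04,0,0,1, -0.001,-0.0655,-0.03,0,1, -0.001,-0.0655,-0.07,0,1, -0.001,-0.0655,-0.11,0,1, -0.001,-0.0655,-0.125,0,1, -0.001,-0.0655,-0.125,0,1, -0.001,-0.0655,-0.125,0,1, -0.001,-0.0655,-0.125,0,1]'; python3 -c "
from h import *
p,d=capture('side');cv2.imwrite('pics/side5.png',cv2.resize(p[130:230,270:400],None,fx=5,fy=5,interpolation=2));print(sense()['q'].round(2))"
```

```text
time: 9.75
tool_pos: [0.4781, -0.0509, 0.04]
eef_rot: [3.139, 0.102, 0.005]
contact_force: [0.7, 0.6, 0.0]
opening: 0.0855
grasp_force: 0.0
[ 0.52  0.54 -0.56  2.1   0.48  0.63 -1.88]
```

View pics/side5.png

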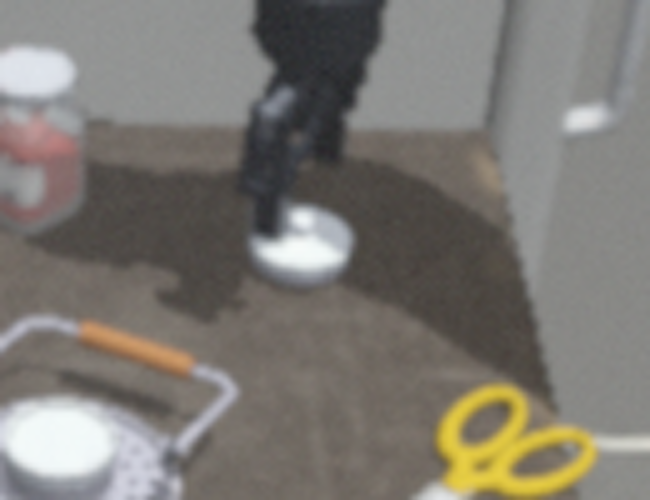

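The fingers straddle the knobbed tin at (300,245). I'll correct x and y, go down and grip.

```bash
python3 -m jog '[-0.0025,-0.007,0,0,1, -0.0025,-0.007,-0.015,0,1, -0.0025,-0.007,-0.026,0,1, -0.0025,-0.007,-0.032,0,1, -0.0025,-0.007,-0.032,0,1, -0.0025,-0.007,-0.032,0,1,-0.0025,-0.007,-0.032,0,1]'
```

```text
time: 10.5
tool_pos: [0.4742, -0.0579, 0.0064]
eef_rot: [-3.14, -0.102, -0.001]
contact_force: [0.9, -0.6, -0.1]
opening: 0.0855
grasp_force: 0.0
```

```bash
python3 -m jog '[0.0015,0,0,0,0.5, 0.0015,0,0,0,0, 0.0015,0,0,0,-0.2, 0.0015,0,0,0,-0.2, 0.0015,0,0,0,-0.2, 0.0015,0,0,0,-0.2]' 40;  python3 -m jog '[0,0,0.02,0,-0.2, 0,0,0.05,0,-0.2,0,0,0.09,0,-0.2,0,0,0.11,0,-0.2,0,0,0.11,0,-0.2,0,0,0.11,0,-0.2]'
```

```text
time: 11.1
tool_pos: [0.4761, -0.0582, 0.0071]
eef_rot: [3.14, 0.101, 0.002]
contact_force: [-1.9, -0.1, 5.6]
opening: 0.0595
grasp_force: 41.8
time: 11.7
tool_pos: [0.4753, -0.0587, 0.1162]
eef_rot: [3.139, 0.1, 0.001]
contact_force: [-0.1, 0.0, -1.9]
opening: 0.0596
grasp_force: 44.8
```

```bash
python3 -m jog '[0.003,0.04,0,0,-0.2, 0.006,0.08,0,0,-0.2, 0.009,0.12,0,0,-0.2, 0.012,0.16,0,0,-0.2, 0.015,0.2,0,0,-0.2, 0.0185,0.24,0,0,-0.2, 0.0185,0.263,-0.01,0,-0.2, 0.0185,0.263,-0.03,0,-0.2, 0.0185,0.263,-0.045,0,-0.2, 0.0185,0.263,-0.045,0,-0.2, 0.0185,0.263,-0.045,0,-0.2, 0.0185,0.263,-0.045,0,-0.2]'; python3 - <<'E'
from fit import *
p,d=capture('side');w=world('side',d);s=sense();print(s['tool_pos'],s['eef_rot'])
cv2.imwrite('pics/side6.png',cv2.resize(p[150:260,220:360],None,fx=5,fy=5,interpolation=2))
zb=s['tool_pos'][2]-.0071
for k,z0,z1 in(("shal",zb+.006,zb+.021),("deep",.02,.04)):
    print(k,wallfit('side',w,p,s['tool_pos'],z0,z1,.031))
    m=(p.min(2)>110)&(w[...,2]>z0)&(w[...,2]<z1+.004)&(np.hypot(w[...,0]-.494,w[...,1]-.205)<.04);q=w[m];print(m.sum(),q.min(0).round(4),q.max(0).round(4))
E
```

```text
time: 12.9
tool_pos: [0.4945, 0.2042, 0.0716]
eef_rot: [3.14, 0.099, 0.001]
contact_force: [-0.5, -0.1, -1.2]
opening: 0.0593
grasp_force: 44.7
[0.49464584 0.20436042 0.07190003] [-3.13991830e+00 -9.91442511e-02 -1.69181410e-03]
shal (array([0.49683372, 0.20462183]), 108)
195 [0.4643 0.1711 0.0708] [0.516  0.2434 0.0898]
deep (array([0.49542515, 0.2037433 ]), 125)
270 [0.4635 0.1812 0.0201] [0.525  0.2372 0.044 ]
```

View pics/side6.png

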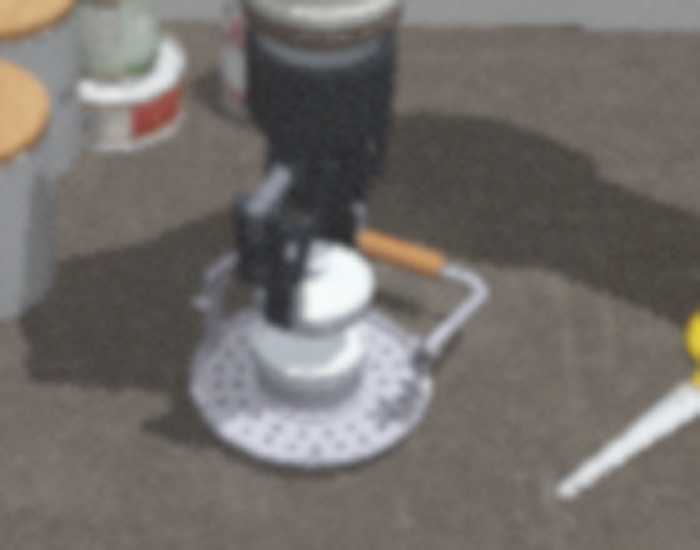

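The shallow tin (330,285) hangs about 1 mm off the deep tin's axis (305,365). I'll correct and lower it.

```bash
python3 -m jog '[-0.001,-0.0005,-0.01,0,-0.2, -0.001,-0.0005,-0.016,0,-0.2, -0.001,-0.0005,-0.019,0,-0.2, -0.001,-0.0005,-0.019,0,-0.2, -0.001,-0.0005,-0.019,0,-0.2]'; python3 -m jog '[0,0,-0.002,0,-0.2, 0,0,-0.004,0,-0.2, 0,0,-0.006,0,-0.2, 0,0,-0.006,0,-0.2]'
```

```text
time: 13.45
tool_pos: [0.4929, 0.2044, 0.0522]
eef_rot: [-3.14, -0.101, 0.0]
contact_force: [0.8, -0.8, -1.8]
opening: 0.0592
grasp_force: 44.7
time: 13.85
tool_pos: [0.4935, 0.2046, 0.049]
eef_rot: [3.138, 0.101, 0.003]
contact_force: [-7.4, -3.9, 25.3]
opening: 0.0594
grasp_force: 47.4
```

```bash
python3 -m jog '[0,0,0.003,0,0.3, 0,0,0.004,0,1, 0,0,0.004,0,1, 0,0,0.004,0,1, 0,0,0.004,0,1, 0,0,0.03,0,1, 0,0,0.07,0,1, 0,0,0.11,0,1,0,0,0.13,0,1,0.002,-0.04,0.13,0,0.5,0.005,-0.09,0.13,0,0,0.005,-0.14,0.13,0,-0.3]'; python3 - <<'E'
from fit import *
for n in("side","top"):
    p,d=capture(n);w=world(n,d);cv2.imwrite(f'pics/{n}7f.png',p);np.save(n+'7.npy',d)
    if n=="side":cv2.imwrite('pics/side7.png',cv2.resize(p[150:270,220:360],None,fx=5,fy=5,interpolation=2))
    for k,z0,z1 in(("shal",.048,.063),("deep",.02,.04)):
        print(n,k,wallfit(n,w,p,(.494,.205),z0,z1,.031))
    m=(p.min(2)>110)&(w[...,2]>.058)&(w[...,2]<.068)&(np.hypot(w[...,0]-.494,w[...,1]-.205)<.036);q=w[m]
    if len(q):print("lid",m.sum(),np.median(q[:,2]),((q.min(0)+q.max(0))/2).round(4),np.linalg.lstsq(np.c_[q[:,:2],np.ones(len(q))],q[:,2],rcond=None)[0].round(3))
    hsv=cv2.cvtColor(p,cv2.COLOR_BGR2HSV)
    g=(hsv[...,0]>3)&(hsv[...,0]<22)&(hsv[...,1]>110)&(np.hypot(w[...,0]-.4995,w[...,1]-.109)<.05)&(w[...,2]>.02)&(w[...,2]<.06)
    if g.sum()>9:
        yy,xx=np.where(g);r=cv2.minAreaRect(np.c_[xx,yy].astype(np.float32));print("grip",g.sum(),np.median(w[g],0).round(4),ray(n,r[0],.041).round(4))
print(sense()['tool_pos'],sense()['opening'])
E
```

```text
time: 15.05
tool_pos: [0.4982, 0.0634, 0.1765]
eef_rot: [-3.14, -0.104, -0.002]
contact_force: [0.8, -0.8, 0.4]
opening: 0.0438
grasp_force: 0.0
side shal (array([0.49447282, 0.20405438]), 165)
side deep (array([0.49536868, 0.20380103]), 111)
lid 267 0.06221296504819773 [0.4936 0.2063 0.0629] [0.    0.003 0.061]
grip 70 [0.4995 0.1135 0.0406] [0.4994 0.1145 0.041 ]
top shal (array([0.49276292, 0.20499739]), 79)
top deep (None, 3)
lid 363 0.06343955296223669 [0.4941 0.2034 0.0632] [-0.003  0.002  0.064]
grip 118 [0.4991 0.108  0.0413] [0.4991 0.1086 0.041 ]
[0.49792787 0.05518564 0.17537782] 0.029935833214904402
```

View pics/side7.png

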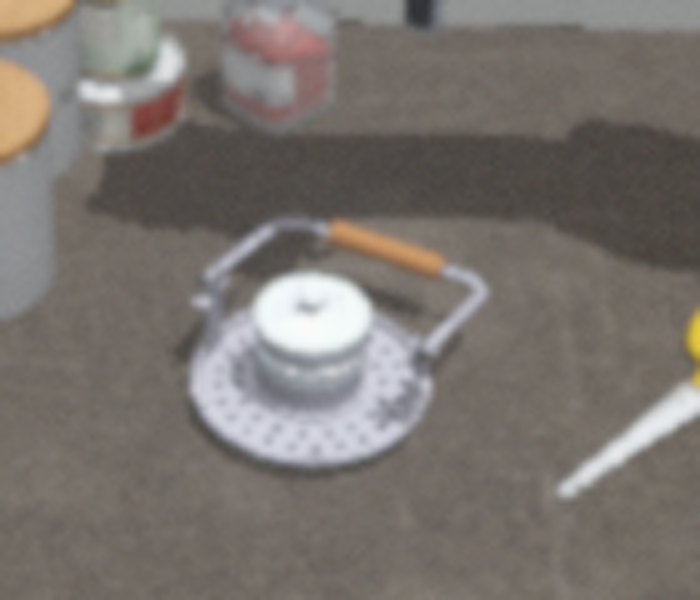

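The stack is seated: lid z 0.063, level, centred within about 1 mm. In the crop the tins are at (312,335) and the grip bar at (387,248). Now onto the grip.

```bash
python3 -m jog '[0.0015,0.03,0,0,-0.3, 0.0015,0.053,-0.02,0,-0.3, 0.0015,0.053,-0.06,0,-0.3, 0.0015,0.053,-0.095,0,-0.3, 0.0015,0.053,-0.11,0,-0.3,0.0015,0.053,-0.11,0,-0.3,0.0015,0.053,-0.11,0,-0.3,0.0015,0.053,-0.11,0,-0.3]' 20
```

```text
time: 15.95
tool_pos: [0.5009, 0.1178, 0.0679]
eef_rot: [-3.14, -0.101, -0.005]
contact_force: [-0.2, -0.4, 0.4]
opening: 0.0295
grasp_force: 0.0
```

```bash
python3 -m jog '[-0.0015,-0.0095,0,0,-0.3, -0.0015,-0.0095,-0.01,0,-0.3, -0.0015,-0.0095,-0.025,0,-0.3, -0.0015,-0.0095,-0.04,0,-0.3, -0.0015,-0.0095,-0.05,0,-0.3, -0.0015,-0.0095,-0.05,0,-0.3,-0.0015,-0.0095,-0.05,0,-0.3]' 20; python3 - <<'E'
from h import *
p,d=capture('side');print(sense()['tool_pos'])
cv2.imwrite('pics/side8.png',cv2.resize(p[150:260,220:360],None,fx=5,fy=5,interpolation=2))
E
```

```text
time: 16.65
tool_pos: [0.4975, 0.1083, 0.0157]
eef_rot: [-3.14, -0.102, 0.002]
contact_force: [0.8, 0.3, -0.2]
opening: 0.0298
grasp_force: 0.0
[0.49796056 0.10839397 0.01618519]
```

View pics/side8.png

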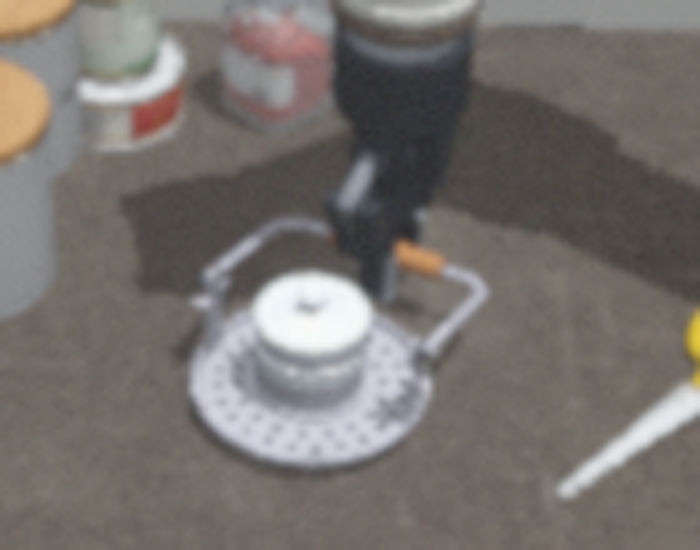

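The fingers straddle the bar near (385,255). Close lightly.

```bash
python3 -m jog '[0.001,0,0.001,0,-1, 0.001,0,0.001,0,-1, 0.001,0,0.001,0,-1, 0.001,0,0.001,0,-1, 0.001,0,0.001,0,-1]' 20
```

```text
time: 17.2
tool_pos: [0.4993, 0.1086, 0.0176]
eef_rot: [-3.139, -0.102, -0.002]
contact_force: [-0.0, 3.8, 1.1]
opening: 0.0131
grasp_force: 20.4
```

Gripped at 20 N. Now swing the handle along its 100 mm arc.

```bash
python3 -m jog '[0,-0.0016,0.0068,0,-1, 0,-0.0027,0.0137,0,-1, 0,-0.0033,0.0206,0,-1, 0,-0.0034,0.0259,0,-1, 0,-0.0032,0.0329,0,-1, 0,-0.0024,0.0398,0,-1, 0,-0.0012,0.0467,0,-1, 0,0.0005,0.0534,0,-1, 0,0.0026,0.06,0,-1, 0,0.0052,0.0666,0,-1, -0.0005,0.0083,0.0728,0,-1, -0.0005,0.01,0.0759,0,-1]' 20; python3 -c "
from rig import *;s=sense();print(s['q'].round(2))"
```

```text
time: 18.4
tool_pos: [0.4988, 0.1167, 0.0939]
eef_rot: [3.138, 0.1, 0.001]
contact_force: [-1.2, -3.9, 0.1]
opening: 0.0129
grasp_force: 19.5
[ 0.25  0.5  -0.66  2.    0.43  0.78 -2.17]
```

```bash
python3 -m jog '[0,0.0037,0.0059,0,-1, -0.0005,0.0078,0.0115,0,-1, -0.001,0.0123,0.0169,0,-1, -0.001,0.0171,0.0219,0,-1, -0.0015,0.0223,0.0266,0,-1, -0.002,0.0278,0.0309,0,-1, -0.002,0.0336,0.0348,0,-1, -0.0025,0.0396,0.0383,0,-1, -0.003,0.0459,0.0413,0,-1, -0.0035,0.0524,0.044,0,-1, -0.0035,0.0574,0.0456,0,-1, -0.004,0.0624,0.047,0,-1]' 20; python3 - <<'E'
from h import *
p,d=capture('side');print(sense()['tool_pos'],sense()['contact_force'])
cv2.imwrite('pics/side9.png',cv2.resize(p[110:260,220:370],None,fx=4,fy=4,interpolation=2))
E
```

```text
time: 19.6
tool_pos: [0.4974, 0.1783, 0.1433]
eef_rot: [3.136, 0.097, 0.008]
contact_force: [-3.3, -10.4, 23.3]
opening: 0.0134
grasp_force: 22.0
[0.49734209 0.17992578 0.1437192 ] [-3.08154422 -7.98232298 22.79608468]
```

View pics/side9.png

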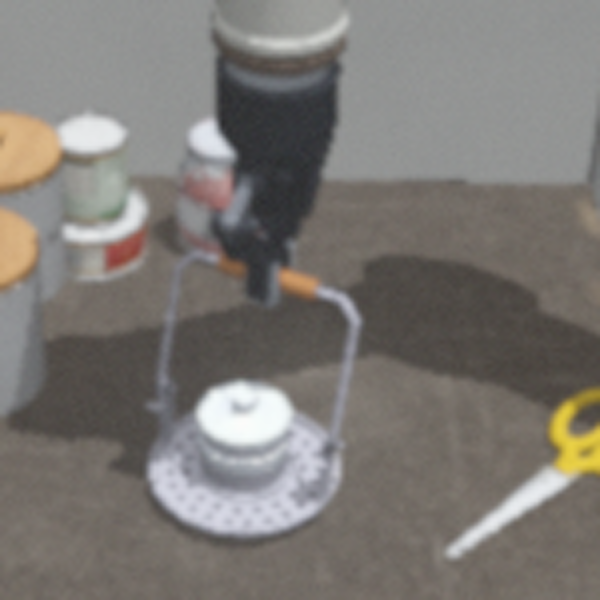

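The handle is nearly upright, grip at (270,275), but I'm pressing down on it with 23 N. I'll raise slightly and finish the swing.

```bash
python3 -m jog '[0,0,0.002,0,-1, 0,0,0.004,0,-1, 0,0,0.004,0,-1]' 20;  python3 -m jog '[0,0.004,0.0008,0,-1, -0.0005,0.008,0.0014,0,-1, -0.001,0.012,0.0018,0,-1, -0.001,0.016,0.002,0,-1, -0.0015,0.02,0.002,0,-1, -0.0015,0.023,0.002,0,-1, -0.0015,0.023,0.002,0,-1]' 20
```

```text
time: 19.95
tool_pos: [0.4944, 0.1806, 0.1443]
eef_rot: [-3.14, -0.101, -0.0]
contact_force: [0.1, -1.9, 0.8]
opening: 0.0132
grasp_force: 20.2
time: 20.65
tool_pos: [0.4931, 0.2048, 0.147]
eef_rot: [-3.139, -0.103, -0.002]
contact_force: [-2.0, -2.2, 6.5]
opening: 0.0134
grasp_force: 21.5
```

Upright. Firm up the grip and start lifting slowly.

```bash
python3 -m jog '[0,0,0,0,-1, 0,0,0,0,-1, 0,0,0.001,0,-1, 0,0,0.002,0,-1, 0,0,0.003,0,-1, 0,0,0.004,0,-1, 0,0,0.005,0,-1, 0,0,0.007,0,-1, 0,0,0.01,0,-1, 0,0,0.014,0,-1, 0,0,0.017,0,-1, 0,0,0.019,0,-1]' 90; python3 - <<'E'
from h import *
p,d=capture('side');s=sense();print(s['tool_pos'],s['contact_force'],s['wrist_torque']);w=world('side',d)
m=(p.min(2)>110)&(w[...,2]>.02)&(w[...,2]<.12)&(np.hypot(w[...,0]-.494,w[...,1]-.205)<.024);q=w[m]
print(len(q),np.median(q[:,2]),np.linalg.lstsq(np.c_[q[:,:2],np.ones(len(q))],q[:,2],rcond=None)[0].round(3))
cv2.imwrite('pics/side10.png',cv2.resize(p[110:260,220:370],None,fx=4,fy=4,interpolation=2))
E
```

```text
time: 21.85
tool_pos: [0.4932, 0.2034, 0.1658]
eef_rot: [-3.14, -0.101, -0.001]
contact_force: [-0.1, -0.1, -8.0]
opening: 0.0112
grasp_force: 87.8
[0.49332153 0.20346468 0.16594946] [ 0.01138496  1.00126416 -6.2604759 ] [-0.00210253 -0.01584001  0.00519706]
164 0.08188609055580143 [-0.008  0.071  0.073]
```

Force is -8 N, so the whole carrier hangs from the grip. Continue the lift gently, then check tilt numerically.

```bash
python3 -m jog '[0,0,0.003,0,-1, 0,0,0.008,0,-1, 0,0,0.014,0,-1, 0,0,0.021,0,-1, 0,0,0.029,0,-1, 0,0,0.037,0,-1, 0,0,0.045,0,-1, 0,0,0.053,0,-1, 0,0,0.061,0,-1, 0,0,0.069,0,-1, 0,0,0.077,0,-1, 0,0,0.085,0,-1]';python3 -m jog '[0,0,0.008,0,-1, 0,0,0.014,0,-1, 0,0,0.019,0,-1, 0,0,0.023,0,-1, 0,0,0.026,0,-1, 0,0,0.027,0,-1, 0,0,0.027,0,-1, 0,0,0.027,0,-1, 0,0,0.027,0,-1, 0,0,0.027,0,-1]'; cat > tilt.py <<'E'
from h import *
def plane(w,p,z0,z1,r,c=(.493,.205),rmin=0):
    R=np.hypot(w[...,0]-c[0],w[...,1]-c[1]);m=(p.min(2)>110)&(w[...,2]>z0)&(w[...,2]<z1)&(R<r)&(R>rmin);q=w[m]
    for _ in range(4):
        A=np.c_[q[:,0]-c[0],q[:,1]-c[1],np.ones(len(q))];s=np.linalg.lstsq(A,q[:,2],rcond=None)[0];e=np.abs(A@s-q[:,2]);q=q[e<max(.003,1.5*np.median(e))]
    return s.round(4),len(q)
E
python3 - <<'E'
from tilt import *
p=cv2.imread('pics/side7f.png');w=world('side',np.load('side7.npy'))
print("ref lid",plane(w,p,.056,.07,.027),"tray",plane(w,p,.004,.02,.06,rmin=.036))
for i in range(3):
    p,d=capture('side');s=sense();w=world('side',d);h=s['tool_pos'][2]-.147
    print(s['tool_pos'],s['contact_force'],"lid",plane(w,p,.056+h,.07+h,.027),"tray",plane(w,p,.002+h,.022+h,.06,rmin=.036))
E
```

```text
time: 23.1
tool_pos: [0.4929, 0.2033, 0.2508]
eef_rot: [-3.14, -0.101, 0.0]
contact_force: [-0.2, 0.4, -6.7]
opening: 0.0108
grasp_force: 87.8
time: 24.1
tool_pos: [0.4929, 0.2033, 0.277]
eef_rot: [3.14, 0.101, -0.0]
contact_force: [-0.1, -0.6, -8.4]
opening: 0.011
grasp_force: 87.9
ref lid (array([-0.0047,  0.0218,  0.0624]), 155) tray (array([-0.0011,  0.0025,  0.0112]), 424)
[0.49289869 0.2032536  0.27704975] [ 0.34482783  0.27946496 -7.10702471] lid (array([0.0068, 0.0245, 0.1924]), 165) tray (array([-0.0127,  0.0124,  0.1409]), 466)
[0.4929122  0.2032843  0.27709529] [-0.7232777  -0.25342961 -7.44056361] lid (array([-0.0107,  0.0388,  0.1926]), 167) tray (array([-0.0068,  0.0132,  0.141 ]), 455)
[0.4929047  0.20330773 0.27710703] [-0.10037351 -0.55937864 -7.54407581] lid (array([-0.014 ,  0.0259,  0.1926]), 157) tray (array([-0.0105,  0.0112,  0.1412]), 466)
```

The carrier is 13 cm up, tilted about 0.01 rad, and still. Lid-to-tray spacing is unchanged, so both tins are still seated. A short settle, then hand in.

```bash
python3 -m jog '[0,0,0,0,-1, 0,0,0,0,-1, 0,0,0,0,-1, 0,0,0,0,-1, 0,0,0,0,-1]' && python3 -c "
from rig import *;print(finish_job())"
```

```text
time: 24.75
tool_pos: [0.493, 0.2033, 0.2772]
eef_rot: [-3.14, -0.101, -0.0]
contact_force: [-0.2, -1.2, -7.9]
opening: 0.011
grasp_force: 87.9
the job is handed in; nothing more can be done
None
```

The carrier is loaded and held by its upright grip 13 cm above the worktop, still and level to about 0.01 rad, with both tins seated. I handed the job in at 24.8 s but got no verdict back, and I viewed 11 pictures, one over the limit of 10.

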